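Seat the heating block on the dry-block heater

ROBOT

A 6-joint arm with a two-finger parallel gripper is mounted at the origin on the work surface. World frame = base frame: x ahead of the robot, y to its left, z up, the work surface at z = 0. Lengths are in m, angles in degrees, forces in N, time in s.
With the tool pointing down it reaches from about 0.4 to 0.825 m from the base axis. Payload 7 kg.
Tool frame: the origin (TCP) lies on the centre line of the jaws, within the pads' length; the fingertips stand 14 mm ahead of it and the grasp point (between the pads) lies 5 mm behind it; z points along the fingers, y is the line along which they close (so a half turn about z gives the same grasp; the last joint's range is limited). The gripper opens to 88 mm and grips with 3 to 60 N. Pads are 19 mm wide; open, the fingers measure 130 mm over their backs; the gripper's body (78 mm by 193 mm) begins 47 mm behind the grasp point.
Start: joints at [-48.065, 20.546, 0.682, 0, -70.136, -16.507], TCP at [0.29, -0.61, 0.241] pointing down, gripper open.
Joint ranges: [-176.03, 176.03], [-82.01, 121.73], [-58.28, 71.71], [-173.87, 95.51], [-174.79, -0.11], [-173.66, 173.66]. Speed limits (degrees/s): [136.94, 136.94, 172.46, 180, 180, 180].

INTERFACE

Orientations are given as [roll, pitch, yaw] about the fixed x, y, z axes, in that order (R = Rz(yaw) Ry(pitch) Rx(roll)).
In Python, from plant import r gives the robot as it stands.
- The arm moves only by the tool send_rows, never from a script. Its argument "steps" is a list of rows, each an object with "dp": the shift along the tool's x, y, z in mm, a list of three; "roll": the turn about the tool's z in rad; "jaw": the opening in per cent of the stroke, from 0 (shut) to 100 (fully open). In form: [{"dp": [tx, ty, tz], "roll": roll, "jaw": jaw}, ...]. A call has 1 to 5 rows; each row is the pose to reach, as a shift and turn from the pose commanded when the call began, along the tool's axes at that moment; what a row does not reach only later rows make up. A row lasts 1/8 s, in which the tool goes at most 62.5 mm and 10.7 degrees, less where a joint would pass 70% of its speed; a pose out of reach is approached as far as the arm can. A call with a gripper value outside its range is refused whole. The fingers move at their own pace and stop on an object; "newtons" is the grip in N (left out, the last holds). Time passes only in rows, so rows that repeat a pose let the fingers close. It gives the time, the measured TCP pose, the force, the opening and the grip force at its end, in the units of the state.
- r.get_state(): the state, without advancing time (a new reading comes with each control period).
- r.capture(name): name is "scene" or "top" or "wrist"; returns a dict with "image" (480x640x3 uint8, blue, green, red), "K" (3x3 intrinsics, pixels), "rvec" (rotation vector, rad) and "tvec" (3), from world to camera coordinates, as OpenCV has them. Camera axes: x right, y down, z forward; pixel columns grow to the right and rows downward; lengths in m; the calibration is good to about 2 mm. The wrist camera is an equidistant fisheye: a pixel r from the principal point sees the ray r / f radians off the axis. A picture is of the moment at which its call begins. There is no depth.
- r.close_job(): hands the job in; it is judged then, once.
The state is a dict: "time_s": time; "joints": joint angles; "qd": joint speeds; "joint_torque": joint torques, N m; "tcp_pos": TCP position; "eef_rot": TCP orientation; "contact_force": force on the tool from outside, world axes, zero at the start; "moment": the same for the moment, N m; "gripper_width": finger opening in m; "gripper_force": force on a finger pad.
Only numpy, scipy, OpenCV 4.12 (cv2) and the standard library are available. Lean on these libraries where they do the work, as an engineer would, in place of code of your own. Each camera call takes 0.05 s, during which the arm holds its last target. There are 200 camera calls.

TASK

Pick up the aluminium heating block with six small wells by its upright handle and carry it to the dry-block heater. Keeping hold of the handle, with its long side along the seat plate's long side (either way round), slide it over the locating pin, which it hides, until the pin enters the hole in its underside and it drops onto the plate; then press it down until the sprung plate is fully home. Finish while still holding the block pressed down, and leave the other block (two large wells), the flask, the jar and the beaker undisturbed.

Things in the scene. Friction and masses are not known exactly. Their poses are not given: they have to be found in the camera images.
- block: The block to seat: bare aluminium, 90 (own x) x 60 (own y) x 30 mm high, six wells of 13 mm diameter in its top (three rows of two), about 0.34 kg, loose, standing on the bench. Origin at the centre of its underside, z up. At that same point a blind round hole of 14 mm diameter and 16 mm depth, with a 1 mm chamfer, opens downward (not visible from above). On the middle of its top stands a flat black handle (see block_grip).
- block_grip (a point): Centre of the flat black plastic handle of the block: handle 36 mm long (block x) x 12 mm thick (block y) x 40 mm high, spanning 38 to 78 mm above the block's underside; this point is 58 mm above the underside, straight above the hidden hole. Below the handle a 14 x 8 mm steel neck joins it to the block's top at 30 mm.
- block_bore (a point): Centre of the mouth of the hidden hole in the block's underside (same point as the origin of block).
- station: The dry-block heater, fixed: white housing 160 (own x) x 200 (own y) mm with its top face 45 mm above the bench, small display and keys on its -x face. Origin at the centre of its underside, on the bench; z up. On top lies a bare aluminium seat plate, 104 (station x) x 70 (station y) mm, centred 5 mm to station +x of the origin, its top 55 mm above the bench when up and 50 mm when fully pressed.
- plate_mid (a point): Middle of the seat plate's top when up, 55 mm above the bench; axes as station. A fixed upright 12 mm steel pin, tip edge chamfered 1.5 mm, rises from a slot here to 64 mm above the bench (9 mm over the plate). It is adjustable: it stands on the line along station x through this point, up to 6 mm either way; its own place is not reported: feel for it along that line, or look.
- seat (a joint): How far the sprung seat plate is pressed down, in m: 0 up, 0.005 fully home against its stop. The spring needs about 6 N to start moving and 12 N to be fully home, so the block's own weight (about 3.4 N) does not sink it.
- spare: Another block, to be left alone: same size and handle, but only two large wells (26 mm). Origin at the centre of its underside. Loose.
- flask: Glass conical flask, 76 mm wide at its base, 112 mm high, loose; origin at the centre of its underside. Leave alone.
- jar: White plastic jar, 64 mm wide, 85 mm high, loose; origin at the centre of its underside. Leave alone.
- beaker: Glass beaker, 68 mm wide, 85 mm high, loose; origin at the centre of its underside. Leave alone.

How it is judged (in metres and radians):
On the way, in this order (a step that is already met when the one before it is completed fails the run):
1. the block is lifted clear of the bench in the fingers (height (world z) of block_bore above 0.03 m and contact force between the fingers and block above 1 N), for 0.2 s.
2. the block, still held, has dropped over the pin onto the plate (horizontal distance between block_bore and plate_mid below 0.01 m and z of block_bore in the frame of station below 0.058 m and contact force between the fingers and block above 1 N), for 0.1 s.
At the end, for the whole second after the job is handed in: Through the last second: the block is on the pin (underside at most 52.5 mm above the bench, hole within 10 mm of the plate's middle), level (3.4 deg), long side along the plate's (11 deg, either way round), plate pressed at least 4.2 of 5 mm, fingers on the block with over 2 N (horizontal distance between block_bore and plate_mid below 0.01 m and z of block_bore in the frame of station below 0.0525 m and angle between the x axis of block and the x axis of station, either way round below 0.2 rad and angle between block's own z axis and vertical below 0.06 rad and value of joint seat above 0.0042 m and contact force between the fingers and block above 2 N); the arm keeps its last pose, push and grip.
It fails at once if the spare is disturbed (moved over 30 mm, or tipped) (distance of spare from where it was at the start of the episode above 0.03 m or angle between spare's own z axis and vertical above 0.5 rad).
It fails at once if the flask is disturbed (moved over 30 mm, or tipped) (distance of flask from where it was at the start of the episode above 0.03 m or angle between flask's own z axis and vertical above 0.5 rad).
It fails at once if the jar is disturbed (moved over 30 mm, or tipped) (distance of jar from where it was at the start of the episode above 0.03 m or angle between jar's own z axis and vertical above 0.5 rad).
It fails at once if the beaker is disturbed (moved over 30 mm, or tipped) (distance of beaker from where it was at the start of the episode above 0.03 m or angle between beaker's own z axis and vertical above 0.5 rad).
It also fails if it takes over 64 s, if anything falls off the work surface, if the arm or the gripper's body presses on something with over 40 N, if the wrist force passes 120 N, or if a joint passes its speed limit or range.

## Working session

There is one attempt and no reset: what is moved stays moved. The work goes in short steps, Python scripts to look and compute and a tool call to move; the robot and the scene stay as the last step left them, time stands still between calls to the robot, and variables do not carry over. Pictures are saved under pics/ and viewed, at most 10 in all, crops included, and the job is handed in when it is done.

Besides the shell and the picture viewer there is one more tool, called after "Request:" as name(argument=value, ...) on one line, values as JSON. send_rows: Moves the arm, as the interface text tells. Its arguments: {"type":"object","properties":{"steps":{"type":"array","items":{"type":"object","properties":{"dp":{"type":"array","items":{"type":"number"}},"roll":{"type":"number"},"jaw":{"type":"number"}}}},"newtons":{"type":"number"}},"required":["steps"]}

```bash
mkdir -p pics; ls; python3 - <<'E'
from plant import r
import cv2, numpy as np, pickle
d={}
for n in("top","scene"):
    c=r.capture(n); d[n]=c; cv2.imwrite(f"pics/{n}0.png",c["image"])
    R=cv2.Rodrigues(np.array(c["rvec"],float))[0]; print(n,c["K"],-R.T@np.array(c["tvec"]).ravel())
pickle.dump(d,open("c0.pkl","wb"))
print(r.get_state())
E
```

```text
pics
top [[443.02445462   0.         320.96409329]
 [  0.         443.02445462 240.45198274]
 [  0.           0.           1.        ]] [ 0.4981854  -0.07660284  0.94761802]
scene [[457.28152843   0.         324.90567035]
 [  0.         457.28152843 238.67650604]
 [  0.           0.           1.        ]] [ 1.00354087 -0.60039194  1.05269877]
{'time_s': 0.1, 'joints': array([-4.80677284e+01,  2.05855453e+01,  6.41003290e-01, -1.64935390e-02,
       -7.01343067e+01, -1.65047984e+01]), 'qd': array([-0.07571523, -0.06489853,  0.18199814,  0.11777605, -0.00261068,
       -0.00804633]), 'joint_torque': array([-1.29385502e-03, -5.84163022e+01,  2.93754208e+01,  7.01567754e+00,
        1.01574478e-02, -6.39050882e-05]), 'tcp_pos': array([ 0.28961228, -0.60928275,  0.23975546]), 'eef_rot': array([ 1.79919995e+02, -7.53529583e-03, -1.54578137e+02]), 'contact_force': array([-1.13795105, -0.04035433,  0.03605154]), 'moment': array([-0.00773018, -0.04867409,  0.00751321]), 'gripper_force': 0.0, 'gripper_width': 0.08768074876486828}
```

View pics/top0.png

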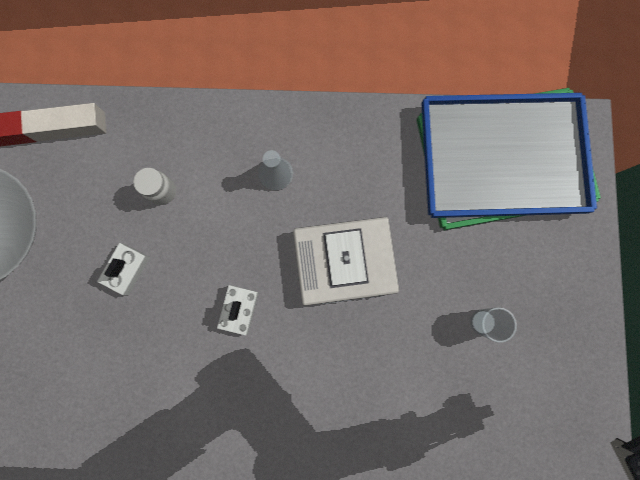

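View pics/scene0.png

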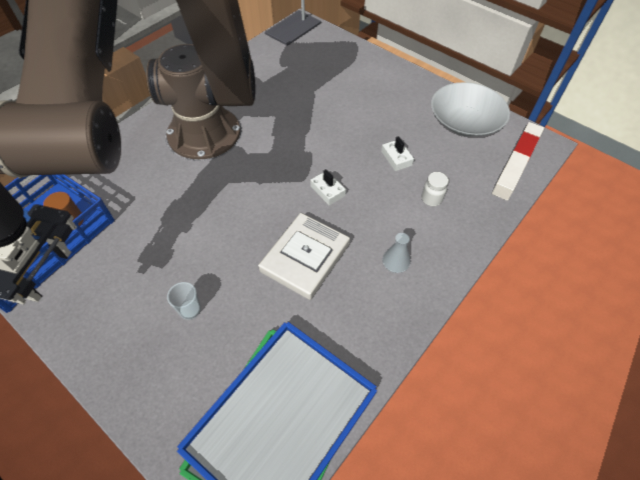

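The top view shows the six-well block at about (237,310), the spare at (121,269), and the heater at (346,260) with the plate's long side near vertical. Jar, flask and beaker are clear at (152,185), (277,172) and (495,324). Next I measure the block and plate.

```bash
cat > h.py <<'E'
import cv2, numpy as np
def ray(c,uv,fish=False):
    R=cv2.Rodrigues(np.array(c["rvec"],float))[0]; t=np.array(c["tvec"],float).ravel()
    K=np.array(c["K"]); p=np.array([(uv[0]-K[0,2])/K[0,0],(uv[1]-K[1,2])/K[1,1]])
    if fish:
        th=np.linalg.norm(p); d=np.r_[p/max(th,1e-9)*np.sin(th),np.cos(th)]
    else: d=np.r_[p,1]
    return -R.T@t, R.T@d
def onz(c,uv,z,fish=False):
    o,d=ray(c,uv,fish); return (o+d*(z-o[2])/d[2])
def proj(c,P):
    return cv2.projectPoints(np.array(P,float).reshape(-1,3),np.array(c["rvec"],float),np.array(c["tvec"],float),np.array(c["K"]),None)[0].reshape(-1,2)
def rect(c,m,z,fish=False):
    "min-area rectangle on plane z of the largest blob"
    cs=cv2.findContours(m.astype(np.uint8),cv2.RETR_EXTERNAL,cv2.CHAIN_APPROX_NONE)[0]
    k=max(cs,key=cv2.contourArea).reshape(-1,2)
    w=np.array([onz(c,p,z,fish)[:2] for p in k],np.float32)*1000
    b=cv2.boxPoints(cv2.minAreaRect(w)); e=[b[1]-b[0],b[2]-b[1]]; e.sort(key=np.linalg.norm)
    return b.mean(0).round(1),[np.linalg.norm(x).round(1) for x in e],np.degrees(np.arctan2(e[1][1],e[1][0]))%180
E
python3 - <<'E'
import pickle; from h import *
c=pickle.load(open("c0.pkl","rb"))["top"]; im=c["image"]; g=im.min(2).astype(int)
def win(m,x0,y0,x1,y1):
    o=np.zeros_like(m); o[y0:y1,x0:x1]=m[y0:y1,x0:x1]; return o
hv=im.max(2)
print("block",rect(c,win(g>150,205,275,270,345),.03))
print("handle",rect(c,win(hv<45,225,295,250,328),.078))
print("housing",rect(c,win(g>110,285,205,405,312),.045))
pl=win(g>215,325,230,368,287); print("plate",rect(c,pl,.055))
print("pin?",onz(c,(346,257),.055))
a=cv2.resize(im[215:310,285:405],None,fx=5,fy=5,interpolation=cv2.INTER_CUBIC)
b=cv2.resize(im[280:340,210:265],None,fx=3,fy=3,interpolation=cv2.INTER_CUBIC)
o=np.zeros((475,600+165,3),np.uint8); o[:,:600]=a; o[:180,600:]=b; cv2.imwrite("pics/crop1.png",o)
E
```

```text
block (array([460.3,  73.6], dtype=float32), [np.float32(61.1), np.float32(89.7)], np.float32(167.33098))
handle (array([460.7,  71.2], dtype=float32), [np.float32(14.2), np.float32(35.5)], np.float32(167.22685))
housing (array([ 570.5, -144.7], dtype=float32), [np.float32(217.9), np.float32(246.9)], np.float32(91.35706))Traceback (most recent call last):
  File "<stdin>", line 9, in <module>
  File "h.py", line 16, in rect
    k=max(cs,key=cv2.contourArea).reshape(-1,2)
      ~~~^^^^^^^^^^^^^^^^^^^^^^^^
ValueError: max() iterable argument is empty
```

Block measured as 61 x 90 mm at (460, 73), long axis at 167°, and the handle agrees. The station threshold needs fixing.

```bash
python3 - <<'E'
import pickle; from h import *
c=pickle.load(open("c0.pkl","rb"))["top"]; im=c["image"]; g=im.min(2).astype(int)
print(g[255,290:402:4])
def win(m,x0,y0,x1,y1):
    o=np.zeros_like(m); o[y0:y1,x0:x1]=m[y0:y1,x0:x1]; return o
for t in(130,150): print("housing",rect(c,win(g>t,285,205,405,312),.045))
# plate: dark outline around it
dk=win(im.max(2)<90,322,226,372,290); print("outline",rect(c,cv2.dilate(dk.astype(np.uint8),np.ones((2,2))),.05))
a=cv2.resize(im[215:310,285:405],None,fx=5,fy=5,interpolation=cv2.INTER_CUBIC)
b=cv2.resize(im[280:340,210:265],None,fx=3,fy=3,interpolation=cv2.INTER_CUBIC)
o=np.zeros((475,600+165,3),np.uint8); o[:,:600]=a; o[:180,600:]=b; cv2.imwrite("pics/crop1.png",o)
E
```

```text
[ 79  80 165 161 142 142 179 176 173  63 200 202 199 125 109 199 202 204
 169 178 179 180 180 181 184 180 121 122]
housing (array([ 565.4, -146.9], dtype=float32), [np.float32(156.7), np.float32(196.4)], np.float32(98.56692))
housing (array([ 565.7, -147.2], dtype=float32), [np.float32(154.7), np.float32(194.6)], np.float32(98.59507))
outline (array([ 568.7, -144.7], dtype=float32), [np.float32(80.1), np.float32(114.0)], np.float32(8.5847435))
```

View pics/crop1.png

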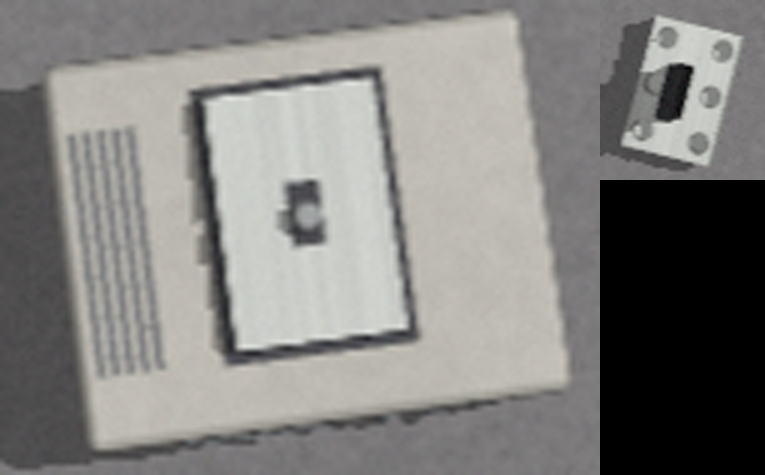

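The plate's long side runs along station x (about 8.6°), with the pin near image (346.6,257.6). I'll pass over the station first for a wrist-camera look at the pin.

```bash
cat >> h.py <<'E'
from scipy.spatial.transform import Rotation as Ro
def go(s,x,y,z,yaw):
    "dp (mm) and roll to reach a TCP target (mm), tool down"
    R=Ro.from_euler("xyz",s["eef_rot"],degrees=True).as_matrix()
    dy=(yaw-s["eef_rot"][2]+90)%180-90
    return (R.T@(np.array([x,y,z])-s["tcp_pos"]*1000)).round(1), round(-np.radians(dy),4)
E
python3 - <<'E'
import pickle; from h import *; from plant import r
c=pickle.load(open("c0.pkl","rb"))["top"]; print(onz(c,(346.6,257.6),.064),onz(c,(346,257.6),.055))
print(go(r.get_state(),550,-150,240,8.6))
print(go(r.get_state(),461,72,240,167.3))
E
```

```text
[ 0.56866534 -0.14612213  0.064     ] [ 0.56935767 -0.14561513  0.055     ]
(array([-4.323e+02,  3.030e+02,  1.000e-01]), np.float64(0.2936))
(array([-4.473e+02,  5.417e+02,  5.000e-01]), np.float64(0.6654))
```

Request:
send_rows(steps=[{"dp": [-30, 20, 0], "roll": 0.05, "jaw": 100}, {"dp": [-75, 53, 0], "roll": 0.1, "jaw": 100}, {"dp": [-122, 86, 0], "roll": 0.17, "jaw": 100}, {"dp": [-170, 119, 0], "roll": 0.24, "jaw": 100}, {"dp": [-218, 152, 0], "roll": 0.294, "jaw": 100}])

```text
time_s: 0.72
tcp_pos: [0.4219, -0.377, 0.2403]
eef_rot: [180.0, -0.0, -171.5]
contact_force: [0.4, -0.9, -0.6]
gripper_width: 0.0876
gripper_force: 0.0
```

```bash
python3 - <<'E'
from h import *; from plant import r
print(go(r.get_state(),550,-150,240,8.6), r.get_state()["joints"])
E
```

```text
(array([-160.1,  205.7,    0.3]), np.float64(-0.0025)) [-2.19686973e+01  1.03318145e+01 -1.33591207e+01 -6.39319682e-03
 -6.63328742e+01 -5.95746822e+01]
```

Request:
send_rows(steps=[{"dp": [-36, 46, 0], "roll": 0, "jaw": 100}, {"dp": [-74, 95, 0], "roll": 0, "jaw": 100}, {"dp": [-112, 144, 0], "roll": 0, "jaw": 100}, {"dp": [-145, 187, 0], "roll": 0, "jaw": 100}, {"dp": [-160, 206, 0], "roll": 0, "jaw": 100}])

```text
time_s: 1.35
tcp_pos: [0.5498, -0.1486, 0.2402]
eef_rot: [180.0, -0.0, -171.3]
contact_force: [0.0, -0.4, 0.2]
gripper_width: 0.0878
gripper_force: 0.0
```

```bash
python3 - <<'E'
from h import *; from plant import r; import pickle
c=r.capture("wrist"); t=r.capture("top"); pickle.dump((c,t,r.get_state()),open("c1.pkl","wb")); cv2.imwrite("pics/w1.png",c["image"])
print(r.get_state()["tcp_pos"],r.get_state()["eef_rot"],ray(c,(320,240),True),c["K"][0])
E
```

```text
[ 0.54978077 -0.1489614   0.24000129] [ 1.79983476e+02 -3.80490103e-02 -1.71253197e+02] (array([ 0.46871334, -0.1607723 ,  0.38343039]), array([ 0.30303011,  0.04984258, -0.95167666])) [371.64829954   0.         318.81871775]
```

View pics/w1.png

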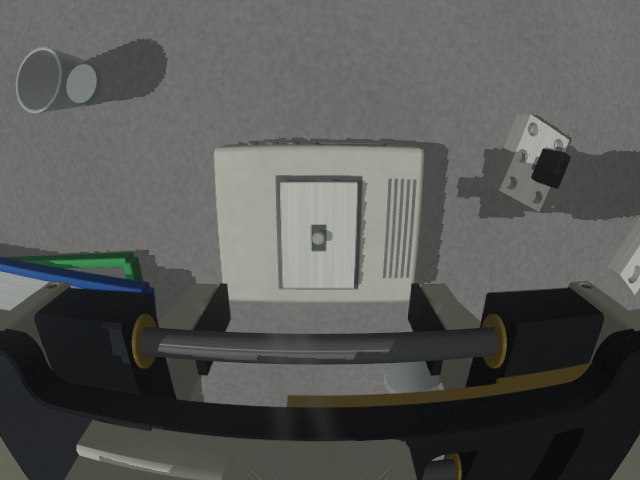

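The wrist view shows the whole plate at (278–360, 180–290) with the pin tip at about (318,238), and the six-well block at (535,165).

```bash
python3 - <<'E'
import pickle; from h import *
c,t,s=pickle.load(open("c1.pkl","rb")); im=c["image"]; g=im.min(2).astype(int)
def win(m,x0,y0,x1,y1):
    o=np.zeros_like(m); o[y0:y1,x0:x1]=m[y0:y1,x0:x1]; return o
print(g[200,270:368:3]); print(g[225:252,312:328][::2,::2])
for th in (185,192): print("plate",rect(c,win(g>th,279,178,360,291),.055,True))
print("housing",rect(c,win(g>130,205,140,430,305),.045,True))
for z,uv in((.064,(318,238)),(.055,(319,238))): print(onz(c,uv,z,True))
# slot blob
print("slot",rect(c,win(g<130,305,220,335,256),.055,True))
print("block",rect(c,win(g>150,495,105,575,215),.03,True))
cv2.imwrite("pics/w1c.png",cv2.resize(im[175:295,270:370],None,fx=5,fy=5,interpolation=cv2.INTER_CUBIC))
E
```

```text
[152 153  97  90 162 165 171 168 171 168 165 166 166 166 169 164 166 170
 165 166 168 164 166 167 165 167 163 164 166  99  59 105 152]
[[ 78  76  80  79  78  79  77 128]
 [ 78  78  80  79  79  78  79 129]
 [ 78  76  79  78  78  76  77 128]
 [ 79  78  84  75  72  68  61  91]
 [ 82  93 120 116 108  86  64  90]
 [ 91 133 133 136 132 106  82  89]
 [109 137 138 138 138 130  84  90]
 [115 137 138 138 136 132  82  90]
 [ 99 139 139 137 134 128  84 128]
 [ 78  99 130 131 120  92  79 128]
 [ 78  77  81  85  80  78  78 146]
 [ 78  77  79  77  75  78  78 145]
 [ 78  76  77  78  77  77  79 145]
 [137 133 133 137 139 139 135 150]]Traceback (most recent call last):
  File "<stdin>", line 6, in <module>
  File "h.py", line 16, in rect
    k=max(cs,key=cv2.contourArea).reshape(-1,2)
      ~~~^^^^^^^^^^^^^^^^^^^^^^^^
ValueError: max() iterable argument is empty
```

```bash
python3 - <<'E'
import pickle; from h import *
c,t,s=pickle.load(open("c1.pkl","rb")); im=c["image"]; g=im.min(2).astype(int)
def win(m,x0,y0,x1,y1):
    o=np.zeros_like(m); o[y0:y1,x0:x1]=m[y0:y1,x0:x1]; return o
pl=win(g>125,279,181,361,290)
pl=cv2.morphologyEx(pl.astype(np.uint8),cv2.MORPH_OPEN,np.ones((5,5)))
print("plate",rect(c,pl,.055,True))
print("housing",rect(c,win(g>130,205,140,430,305),.045,True))
m=win(g>100,311,232,325,245).astype(np.uint8); 
n,l,st,ce=cv2.connectedComponentsWithStats(m); print(st,ce)
k=1+st[1:,4].argmax(); print("pin",onz(c,ce[k],.064,True), "diam mm",2*np.sqrt(st[k,4]/np.pi)*.32/371*1000)
print("block",rect(c,win(g>125,495,105,575,215),.03,True))
E
```

```text
plate (array([ 571.7, -145.9], dtype=float32), [np.float32(69.4), np.float32(104.9)], np.float32(8.579715))
housing (array([ 565.5, -147.8], dtype=float32), [np.float32(154.2), np.float32(193.5)], np.float32(98.59225))
[[     0      0    640    480 307073]
 [   311    232     13     13    127]] [[319.5011056  239.5005357 ]
 [316.82677165 238.20472441]]
pin [ 0.56917932 -0.14713103  0.064     ] diam mm 10.96814008189675
block (array([441.4,  76.9], dtype=float32), [np.float32(48.3), np.float32(61.0)], np.float32(77.37647))
```

Two views agree: the pin is near (569, -146.5), about 2.5 mm from the plate middle (571.7, -145.9), with axis 8.6°. Now to the block.

```bash
python3 - <<'E'
from h import *; from plant import r
print(go(r.get_state(),460.5,72.5,170,167.3))
E
```

```text
(array([ 54.5, 232.4,  70.1]), np.float64(0.3743))
```

Request:
send_rows(steps=[{"dp": [11, 48, 5], "roll": 0.09, "jaw": 100}, {"dp": [24, 104, 20], "roll": 0.19, "jaw": 100}, {"dp": [38, 161, 40], "roll": 0.29, "jaw": 100}, {"dp": [50, 214, 60], "roll": 0.374, "jaw": 100}, {"dp": [54.5, 232.4, 70], "roll": 0.374, "jaw": 100}])

```text
time_s: 2.08
tcp_pos: [0.4587, 0.0716, 0.1698]
eef_rot: [-180.0, -0.0, 167.2]
contact_force: [1.1, -0.3, 0.2]
gripper_width: 0.0876
gripper_force: 0.0
```

```bash
python3 - <<'E'
from h import *; from plant import r
c=r.capture("wrist"); s=r.get_state(); print(s["tcp_pos"],s["eef_rot"]); cv2.imwrite("pics/w2.png",c["image"])
print(go(s,460.5,72.5,54,167.3))
im=c["image"]; m=(im.max(2)<45).astype(np.uint8)
# predicted pixel of handle centre, fisheye
R=cv2.Rodrigues(np.array(c["rvec"],float))[0]; P=R@np.array([.4605,.0725,.078])+np.array(c["tvec"]).ravel()
th=np.arctan2(np.hypot(*P[:2]),P[2]); K=np.array(c["K"]); print(K[:2,2]+K[0,0]*th*P[:2]/np.hypot(*P[:2]))
E
```

```text
[0.4581401  0.07199369 0.16882663] [-1.79956721e+02 -1.10736969e-01  1.67205059e+02]
(array([ -2.4,   1.1, 114.8]), np.float64(-0.0017))
[320.30737284 251.21564563]
```

View pics/w2.png

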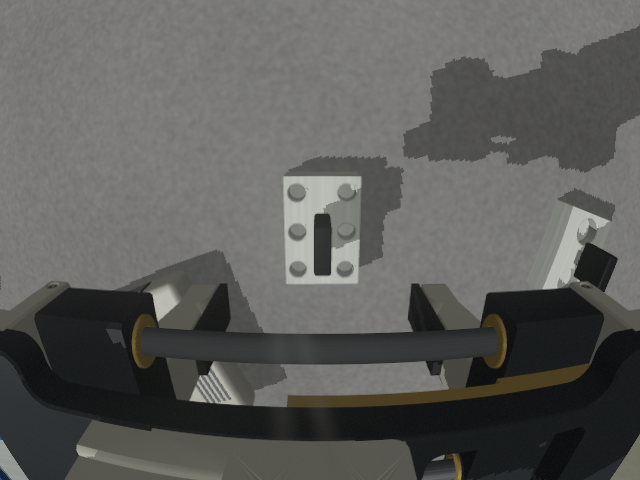

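The wrist view shows the block centred under the jaws: top face (284–361, 176–284), handle at (322, 213–275). A quick refinement from it.

```bash
python3 - <<'E'
from h import *; from plant import r
c=r.capture("wrist"); s=r.get_state(); g=c["image"].min(2)
m=np.zeros(g.shape,np.uint8); m[172:290,278:366]=g[172:290,278:366]>140
m=cv2.morphologyEx(m,cv2.MORPH_CLOSE,np.ones((15,15)))
b=rect(c,m,.03,True); print(b); print(go(s,b[0][0],b[0][1],54,167.3))
E
```

```text
(array([461.7,  73.5], dtype=float32), [np.float32(60.6), np.float32(90.2)], np.float32(167.40674))
(array([ -2.4,   3.2, 115.6]), np.float64(-0.0005))
```

Request:
send_rows(steps=[{"dp": [-2.3, 2.4, 25], "roll": 0, "jaw": 100}, {"dp": [-2.3, 2.4, 60], "roll": 0, "jaw": 100}, {"dp": [-2.3, 2.4, 95], "roll": 0, "jaw": 90}, {"dp": [-2.3, 2.4, 115], "roll": 0, "jaw": 80}, {"dp": [-2.3, 2.4, 115], "roll": 0, "jaw": 60}], newtons=45)

```text
time_s: 2.8
tcp_pos: [0.4625, 0.0708, 0.0546]
eef_rot: [-179.9, -0.1, 167.1]
contact_force: [0.7, -0.4, 0.5]
gripper_width: 0.0653
gripper_force: 0.0
```

Request:
send_rows(steps=[{"dp": [0, 0, 0], "roll": 0, "jaw": 30}, {"dp": [0, 0, 0], "roll": 0, "jaw": 0}, {"dp": [0, 0, 0], "roll": 0, "jaw": 0}, {"dp": [0, 0, 0], "roll": 0, "jaw": 0}, {"dp": [0, 0, 0], "roll": 0, "jaw": 0}])

```text
time_s: 3.42
tcp_pos: [0.4631, 0.0724, 0.0558]
eef_rot: [180.0, 0.0, 167.2]
contact_force: [-0.3, -0.4, -0.4]
gripper_width: 0.016
gripper_force: 0.0
```

Request:
send_rows(steps=[{"dp": [0, 0, 0], "roll": 0, "jaw": 0}, {"dp": [0, 0, 0], "roll": 0, "jaw": 0}, {"dp": [0, 0, 0], "roll": 0, "jaw": 0}, {"dp": [0, 0, -20], "roll": 0, "jaw": 0}, {"dp": [0, 0, -50], "roll": 0, "jaw": 0}])

```text
time_s: 4.05
tcp_pos: [0.4619, 0.0716, 0.1049]
eef_rot: [-179.9, -0.2, 167.1]
contact_force: [0.6, 0.1, -3.7]
gripper_width: 0.0117
gripper_force: 45.0
```

Request:
send_rows(steps=[{"dp": [0, 0, -30], "roll": 0, "jaw": 0}, {"dp": [0, 0, -50], "roll": 0, "jaw": 0}, {"dp": [0, 0, -60], "roll": 0, "jaw": 0}, {"dp": [0, 0, -60], "roll": 0, "jaw": 0}, {"dp": [0, 0, -60], "roll": 0, "jaw": 0}])

```text
time_s: 4.68
tcp_pos: [0.4624, 0.0721, 0.1645]
eef_rot: [-179.9, -0.1, 167.1]
contact_force: [0.9, 0.0, -3.1]
gripper_width: 0.0122
gripper_force: 45.0
```

```bash
python3 - <<'E'
from h import *; from plant import r
c=r.capture("wrist"); t=r.capture("top"); s=r.get_state(); print(s["tcp_pos"],s["eef_rot"],s["gripper_width"],s["gripper_force"],s["contact_force"])
o=np.hstack([c["image"][130:400,180:460],t["image"][220:360,180:320].repeat(2,0).repeat(2,1)[:270]]); cv2.imwrite("pics/w3.png",o)
print(go(s,569,-146.5,165,8.6))
E
```

```text
[0.46257359 0.07208132 0.16459486] [-1.79931989e+02 -8.08874294e-02  1.67144098e+02] 0.011802440293741426 44.999300837516785 [ 0.6892304   0.57417687 -3.46047834]
(array([-152.4, -189.4,   -0.4]), np.float64(-0.3745))
```

View pics/w3.png

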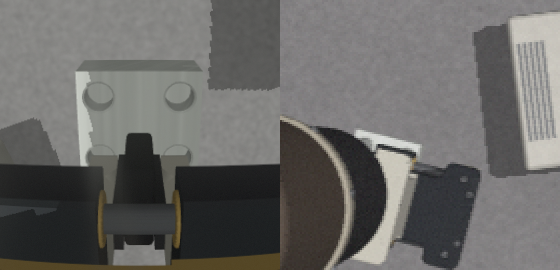

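The block is held squarely (top edge of its top face at about (320,200), full image coordinates). I'll check its offset from the TCP along the handle.

```bash
python3 - <<'E'
from h import *; from plant import r
c=r.capture("wrist"); s=r.get_state(); g=c["image"].astype(int).sum(2)
print(g[185:212,320]//3, g[185:212,300]//3)
R=Ro.from_euler("xyz",s["eef_rot"],degrees=True).as_matrix()
for v in (199,200,201,202): print(v,(R.T@(onz(c,(318,v),.1395,True)-s["tcp_pos"])*1000).round(1))
print(c["image"].min(2)[225,245:400:3])
for u in (257,381): print((R.T@(onz(c,(u,225),.1395,True)-s["tcp_pos"])*1000).round(1))
E
```

```text
[136 135 136 136 131 101 103 102 101 101 102 100 101 101 102 112 130 142
 142 142 142 142 142 142 142 143 143] [138 138 138 138 134 102 101 100 100 100 100 103 103 102 102 109 126 138
 137 137 138 138 138 138 137 138 138]
199 [47.7 -0.1 25.3]
200 [47.2 -0.1 25.3]
201 [46.8 -0.1 25.3]
202 [46.3 -0.1 25.3]
[135 135 131 129 196 193 129  97 126 134 133 133 136 136 132 133 118 136
 136 135 133 134 134 135 137 140 137 138 138 138 137 133 133 120 141 137
 136 135 133 135 135 137  88 105 131 131 129 133 132 128 129 129]
[ 35.3 -29.1  25.3]
[35.3 29.7 25.2]
```

The block sits +1.7 mm along tool x, on both measurements. Carry to TCP target (570.7, -146.2).

```bash
python3 - <<'E'
from h import *; from plant import r
print(go(r.get_state(),570.7,-146.2,150,8.6))
E
```

```text
(array([-153.9, -188.8,   14.7]), np.float64(-0.3743))
```

Request:
send_rows(steps=[{"dp": [-20, -25, 0], "roll": -0.05, "jaw": 0}, {"dp": [-55, -68, 0], "roll": -0.13, "jaw": 0}, {"dp": [-92, -113, 0], "roll": -0.22, "jaw": 0}, {"dp": [-127, -156, 0], "roll": -0.31, "jaw": 0}, {"dp": [-150, -184, 5], "roll": -0.374, "jaw": 0}])

```text
time_s: 5.45
tcp_pos: [0.5693, -0.1427, 0.1599]
eef_rot: [-180.0, -0.0, -171.4]
contact_force: [-0.2, 1.0, -2.2]
gripper_width: 0.0118
gripper_force: 45.0
```

Request:
send_rows(steps=[{"dp": [-4, -5, 10], "roll": 0, "jaw": 0}, {"dp": [-4, -5, 20], "roll": 0, "jaw": 0}, {"dp": [-4, -5, 25], "roll": 0, "jaw": 0}, {"dp": [-4, -5, 25], "roll": 0, "jaw": 0}, {"dp": [-4, -5, 25], "roll": 0, "jaw": 0}])

```text
time_s: 6.08
tcp_pos: [0.5734, -0.1441, 0.1362]
eef_rot: [-180.0, 0.1, -171.4]
contact_force: [0.0, -0.5, -4.2]
gripper_width: 0.0118
gripper_force: 45.0
```

```bash
python3 - <<'E'
from h import *; from plant import r
L=[]
for i in range(3):
    c=r.capture("top"); s=r.get_state(); L.append(np.r_[s["tcp_pos"]*1000,s["eef_rot"],s["contact_force"]])
s=dict(s); m=np.mean(L,0); s["tcp_pos"]=m[:3]/1000; print(m.round(2),np.std(L,0).round(2)); print(go(s,570.7,-146.2,121,8.6))
E
```

```text
[ 5.7338e+02 -1.4434e+02  1.3617e+02 -1.7999e+02  6.0000e-02 -1.7138e+02
 -2.3000e-01 -1.3000e-01 -2.3100e+00] [0.02 0.1  0.04 0.   0.   0.01 0.42 0.48 0.18]
(array([ 2.9, -1.4, 15.2]), np.float64(0.0001))
```

Request:
send_rows(steps=[{"dp": [2.9, -1.4, 5], "roll": 0, "jaw": 0}, {"dp": [2.9, -1.4, 10], "roll": 0, "jaw": 0}, {"dp": [2.9, -1.4, 15], "roll": 0, "jaw": 0}, {"dp": [2.9, -1.4, 17], "roll": 0, "jaw": 0}, {"dp": [2.9, -1.4, 17], "roll": 0, "jaw": 0}])

```text
time_s: 6.85
tcp_pos: [0.5705, -0.1466, 0.1183]
eef_rot: [-180.0, -0.0, -171.4]
contact_force: [0.3, 0.3, -2.2]
gripper_width: 0.0118
gripper_force: 45.0
```

Request:
send_rows(steps=[{"dp": [0, 0, 1], "roll": 0, "jaw": 0}, {"dp": [0, 0, 2], "roll": 0, "jaw": 0}, {"dp": [0, 0, 3], "roll": 0, "jaw": 0}, {"dp": [0, 0, 3], "roll": 0, "jaw": 0}])

```text
time_s: 7.35
tcp_pos: [0.5705, -0.1466, 0.1155]
eef_rot: [180.0, 0.0, -171.4]
contact_force: [0.6, -0.2, -2.9]
gripper_width: 0.0115
gripper_force: 45.0
```

Bottom is at about 60.5 mm with no contact force, so the pin is in the hole. Continue down.

Request:
send_rows(steps=[{"dp": [0, 0, 1.5], "roll": 0, "jaw": 0}, {"dp": [0, 0, 3], "roll": 0, "jaw": 0}, {"dp": [0, 0, 4.5], "roll": 0, "jaw": 0}, {"dp": [0, 0, 6], "roll": 0, "jaw": 0}, {"dp": [0, 0, 6], "roll": 0, "jaw": 0}])

```text
time_s: 7.98
tcp_pos: [0.5706, -0.1466, 0.1099]
eef_rot: [-180.0, 0.0, -171.4]
contact_force: [-1.6, 0.9, 2.5]
gripper_width: 0.0121
gripper_force: 45.0
```

Request:
send_rows(steps=[{"dp": [0, 0, 1], "roll": 0, "jaw": 0}, {"dp": [0, 0, 2], "roll": 0, "jaw": 0}, {"dp": [0, 0, 3], "roll": 0, "jaw": 0}, {"dp": [0, 0, 4.5], "roll": 0, "jaw": 0}, {"dp": [0, 0, 4.5], "roll": 0, "jaw": 0}])

```text
time_s: 8.6
tcp_pos: [0.5706, -0.1466, 0.1057]
eef_rot: [-180.0, 0.0, -171.4]
contact_force: [-3.8, 2.1, 7.7]
gripper_width: 0.0115
gripper_force: 45.0
```

Request:
send_rows(steps=[{"dp": [0, 0, 0.7], "roll": 0, "jaw": 0}, {"dp": [0, 0, 1.5], "roll": 0, "jaw": 0}, {"dp": [0, 0, 1.5], "roll": 0, "jaw": 0}, {"dp": [0, 0, 1.5], "roll": 0, "jaw": 0}])

```text
time_s: 9.1
tcp_pos: [0.5706, -0.1466, 0.1056]
eef_rot: [-180.0, 0.1, -171.4]
contact_force: [-7.7, 4.2, 19.7]
gripper_width: 0.0118
gripper_force: 45.0
```

Request:
send_rows(steps=[{"dp": [0.5, 0.4, 0], "roll": 0, "jaw": 0}, {"dp": [0.5, 0.4, 0.5], "roll": 0, "jaw": 0}, {"dp": [0.5, 0.4, 0.5], "roll": 0, "jaw": 0}, {"dp": [0.5, 0.4, 0.5], "roll": 0, "jaw": 0}])

```text
time_s: 9.6
tcp_pos: [0.5706, -0.1465, 0.1056]
eef_rot: [-179.9, 0.1, -171.4]
contact_force: [-7.2, 3.1, 20.5]
gripper_width: 0.0117
gripper_force: 45.0
```

```bash
python3 - <<'E'
from h import *; from plant import r
c=r.capture("wrist"); s=r.get_state(); print(s["tcp_pos"],s["eef_rot"],s["contact_force"],s["gripper_force"])
R=Ro.from_euler("xyz",s["eef_rot"],degrees=True).as_matrix(); cv2.imwrite("pics/w4.png",c["image"])
g=c["image"].astype(int).sum(2)//3; print(g[190:212,300])
E
```

```text
[ 0.57061841 -0.14654916  0.10557374] [-1.79931591e+02  1.17875947e-01 -1.71366474e+02] [-7.24189612  2.48373757 20.86625373] 45.008543729782104
[ 94  94  94  94  93  93  95  95  94  95 128 168 173 126 126 126 126 126
 126 126 126 127]
```

View pics/w4.png

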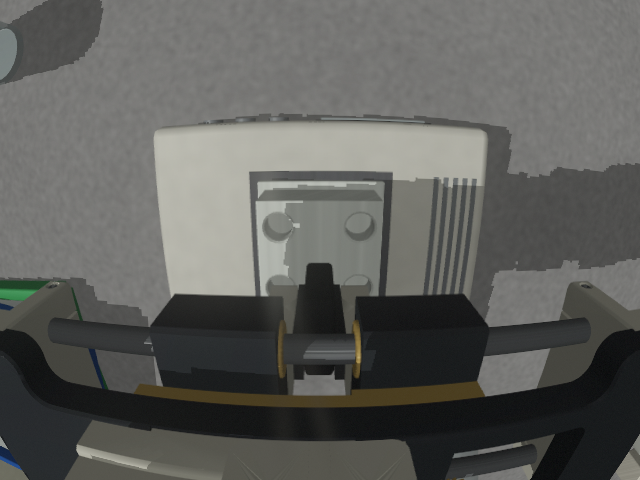

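The block is seated squarely in the plate frame. Its top edge is still at row ~200, so it hasn't slipped in the fingers, and the plate is hard against its stop at about 24 N.

```bash
python3 -c "
from plant import r; print(r.close_job())"
```

```text
the job is handed in; nothing more can be done
None
```

I seated the six-well block over the pin and handed the job in at about 10 s, still gripping it at 45 N with the plate pressed onto its stop at about 24 N; nothing else was touched, and the judge returned no result.

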